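# Push the offcut into the corner of the length stop

## Task

Get the long pine offcut ready for cutting to length: with the fingertips, push it along the bench into the corner of the dark wooden stop, so that its long side lies flush along the fence board and its end butts against the short stop block. Only push it, do not lift it off the bench, and leave the short offcut, the tea glass and the sanding block where they are.

Things in the scene. Friction and masses are not known exactly. Their poses are not given: they have to be found in the camera images.
- long_offcut: Loose pine bar lying on the bench, 45 x 160 x 28 mm (x, y, z), about 0.1 kg, slides easily. Origin at the centre of its underside; y runs along its length, z up. It starts on the robot's side of the fence, turned up to 25 degrees to it, 4 cm or more clear of it, and 2 to 8 cm short of the stop block.
- jig: L-shaped stop of dark wood, fixed to the bench, 22 mm high. Origin at bench level in the inner corner of the two working faces. x points into the fence (away from the robot), y along the fence away from the stop block. Fence board: x 0 to 24, y -30 to 220 mm, face x = 0. Stop block: x -75 to 0, y -30 to 0 mm, face y = 0. Offcut fully home: centre at x -22.5, y 80 mm, y axes parallel.
- short_offcut: Loose short pine offcut, 34 x 90 x 18 mm (y along its length), origin at the centre of its underside, near the left edge of the bench. Bystander.
- glass: Loose tea glass, 62 mm across and 86 mm high, standing behind the fence, origin at the centre of its foot. Bystander.
- sanding_block: Loose brown sanding block, 65 x 105 x 36 mm, right of the stop block and farther away, origin at the centre of its underside. Bystander.
- lamp_base (a point): Foot of the standing desk lamp on the bench left of the work, centre of its round base (160 mm across), an obstacle, not part of the job. Its arm rises to an elbow 0.08 m nearer the robot and 0.06 m farther left, 0.34 m high, then runs back to the shade, about 0.2 m ahead and 0.25 m right of the base, rim 0.27 m up. A wall partition stands left of the lamp.

How it is judged:
At the end, for the whole second after the job is handed in: The long offcut lies flat and still on the bench in the inner corner of the stop: its side within 4 mm of the fence face and its end within 4 mm of the stop block face, parallel to the fence within 2 degrees; the short offcut, glass and sanding block within 15 mm of where they stood (x of long_offcut in the frame of jig between -0.0265 and -0.0195 m and y of long_offcut in the frame of jig between 0.077 and 0.084 m and angle between the y axis of long_offcut and the y axis of jig, either way round below 0.035 rad and height (world z) of long_offcut below 0.004 m and angle between long_offcut's own z axis and vertical below 0.05 rad and linear speed of long_offcut below 0.01 m/s and distance of each of short_offcut, glass, sanding_block from where it was at the start of the episode below 0.015 m); the robot touches nothing.
It fails at once if the long offcut is lifted off the bench (more than 8 mm) or tipped up (height (world z) of long_offcut above 0.008 m or angle between long_offcut's own z axis and vertical above 0.2 rad).
It fails at once if the short offcut, the glass or the sanding block is moved by more than 15 mm, or the glass is tipped (distance of any of short_offcut, glass, sanding_block from where it was at the start of the episode above 0.015 m or angle between glass's own z axis and vertical above 0.35 rad).
It also fails if it takes over 54 s, if anything falls off the work surface, if the arm or the gripper's body presses on something with over 40 N, if the wrist force passes 120 N, or if a joint passes its speed limit or range.

## Robot

A 6-joint arm with a two-finger parallel gripper is mounted at the origin on a cart in front of the work surface, level with it; the furniture and walls round the work are solid. World frame = base frame: x ahead of the robot, y to its left, z up, the work surface at z = 0. Lengths are in m, angles in rad, forces in N, time in s.
With the tool pointing down it reaches from about 0.425 to 0.925 m from the base axis. Payload 12.5 kg.
Tool frame: the origin (TCP) lies midway between the tips of the shut fingers; the grasp point (between the pads) lies 19 mm behind it (r.tcp_to_grasp is the distance from the TCP to the grasp point, in m); z points along the fingers, y is the line along which they close (so a half turn about z gives the same grasp; the last joint's range is limited). The gripper opens to 85 mm and grips with 20 to 120 N. Pads are 22 mm wide; open, the fingers measure 114 mm over their backs; the gripper's body (76 mm by 85 mm) begins 54 mm behind the grasp point. The pads swing forward as they close: fully open they stand 13 mm farther back than shut.
Start: joints at [1.205, 0.491, 1.559, -0, 1.092, -0.106], TCP at [0.161, 0.604, 0.231] pointing down, gripper open.
Joint ranges: [-3.1, 3.1], [-0.84, 2.19], [0.05, 2.79], [-1.13, 4.28], [0.06, 2.93], [-2.69, 2.69]. Speed limits (rad/s): [2.22, 2.22, 2.79, 3.14, 3.14, 3.14].

## Interface

Orientations are given as a 3x3 rotation matrix whose columns are the frame's x, y, z axes.
In Python, from plant import r gives the robot as it stands.
- The arm moves only by the shell command python3 -m jog 'ROWS' [FORCE]. ROWS is JSON, a list of rows, each a list of 7 numbers: the opening, from 0 (shut) to 1 (fully open), then the shift along the tool's x, y, z in mm, then the turn, a rotation vector about the tool's x, y, z in rad. In form: [[hand, dx, dy, dz, wx, wy, wz], ...]. A call has 1 to 10 rows; each row shifts and turns the commanded pose from where the row before left it, along the tool's axes as they then stand; what a row does not reach is not made up. A row lasts 1/8 s, in which the tool goes at most 62.5 mm and 10.7 degrees, less where a joint would pass 70% of its speed; a pose out of reach is approached as far as the arm can. A call is refused whole if a number of a shift passes 62.5 or a number of a turn 0.188, either way. A call with a gripper value outside its range is refused whole. The fingers move at their own pace and stop on an object; FORCE is the grip in N (left out, the last holds). Time passes only in rows, so rows that do not move let the fingers close. It gives the time, the measured TCP pose, the force, the opening and the grip force at its end, in the units of the state.
- r.read_state(): the state, without advancing time (a new reading comes with each control period).
- r.grab_frame(name): name is "side" or "top"; returns a dict with "img" (480x640x3 uint8, red, green, blue), "K" (3x3 intrinsics, pixels), "R" (3x3) and "t" (3): a world point X has camera coordinates R X + t. Camera axes: x right, y down, z forward; pixel columns grow to the right and rows downward; lengths in m; the calibration is good to about 2 mm. A picture is of the moment at which its call begins. There is no depth.
- r.job_done(): hands the job in; it is judged then, once.
Trained networks look in a picture, given as the dict that the camera call returned (one of the last four; its "shot" number tells which), for a name from the list of things; names that differ only in an ending like _2 or _b are one class to them, and where a whole thing is asked for, a point or a joint stands for the part that bears it (a point fixed in the world has none). Each returns a list of dicts, best first, with "conf" (0 to 1); they miss things now and then, are a little off and sometimes report something else, mostly with a low value. They report only what shows in the picture. A call takes as long as a camera call.
- r.search_frame(picture, query): "box" ([left, top, right, bottom] in pixels, round what is visible of it).
The state is a dict: "time": time; "joints": joint angles; "qvel": joint speeds; "joint_efforts": joint torques, N m; "tcp_pos": TCP position; "ee_rot": TCP orientation; "wrist_force": force on the tool from outside, world axes, zero at the start; "ft_torque": the same for the moment, N m; "opening": finger opening in m; "grasp_force": force on a finger pad.
Only numpy, scipy, OpenCV 4.12 (cv2) and the standard library are available. Lean on these libraries where they do the work, as an engineer would, in place of code of your own. Each camera call takes 0.05 s, during which the arm holds its last target. There are 200 camera calls.

## Working session

There is one attempt and no reset: what is moved stays moved. The work goes in short steps, Python scripts to look and compute and a shell command to move; the robot and the scene stay as the last step left them, time stands still between calls to the robot, and variables do not carry over. Pictures are saved under pics/ and viewed, at most 10 in all, crops included, and the job is handed in when it is done.

```bash
mkdir -p pics; cat > h.py <<'E'
import numpy as np, cv2
from plant import r
def shot(n,f):
    p=r.grab_frame(n); cv2.imwrite(f'pics/{f}.png',p['img'][:,:,::-1]); return p
def px2w(p,uv,z):
    d=p['R'].T@np.linalg.inv(p['K'])@np.array([uv[0],uv[1],1.]); c=-p['R'].T@p['t']
    return (c+d*(z-c[2])/d[2])
def w2px(p,X):
    q=p['K']@(p['R']@np.array(X)+p['t']); return q[:2]/q[2]
E
python3 - <<'E'
from h import *
for n in ('top','side'):
    p=shot(n,n+'0'); print(n,-p['R'].T@p['t'])
    for q in ('long_offcut','jig','short_offcut','glass','sanding_block'):
        for d in r.search_frame(p,q)[:2]: print(q,d['conf'],np.round(d['box']))
s=r.read_state(); print(s['time'],s['tcp_pos'],s['ee_rot'])
E
```

```text
top [ 0.3982504  -0.20722055  1.09788166]
long_offcut 0.96 [309. 246. 389. 316.]
short_offcut 0.59 [222. 285. 244. 332.]
glass 0.67 [298. 156. 330. 193.]
sanding_block 0.91 [436. 154. 503. 205.]
side [0.35037319 0.7554385  0.65790095]
long_offcut 0.63 [337. 224. 397. 274.]
jig 0.94 [290. 210. 335. 288.]
short_offcut 0.61 [358. 310. 408. 333.]
glass 0.76 [253. 221. 284. 270.]
sanding_block 0.9 [282. 177. 319. 206.]
0.6 [0.16054046 0.60405607 0.23132934] [[-9.66444861e-01  2.56874147e-01  5.93018456e-05]
 [ 2.56874152e-01  9.66444857e-01  9.21377983e-05]
 [-3.36441453e-05  1.04279213e-04 -9.99999994e-01]]
```

View pics/top0.png

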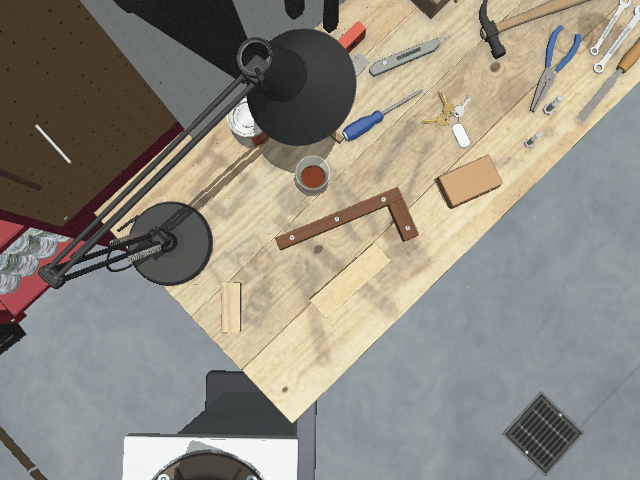

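View pics/side0.png

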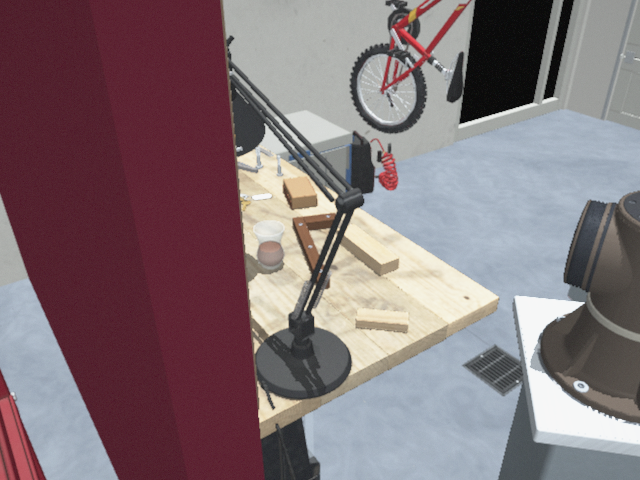

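The top view shows the jig's fence running from (276,243) to (400,190), with the stop block's end at (410,240). The long offcut runs from (316,308) to (384,255). The lamp stands at the left, at (170,243). I'll enlarge this area to get the corners.

```bash
python3 - <<'E'
import cv2
a=cv2.imread('pics/top0.png')[175:330,215:425]
cv2.imwrite('pics/crop0.png',cv2.resize(a,None,fx=3.8,fy=3.8,interpolation=cv2.INTER_CUBIC))
E
```

```text
(no output)
```

View pics/crop0.png

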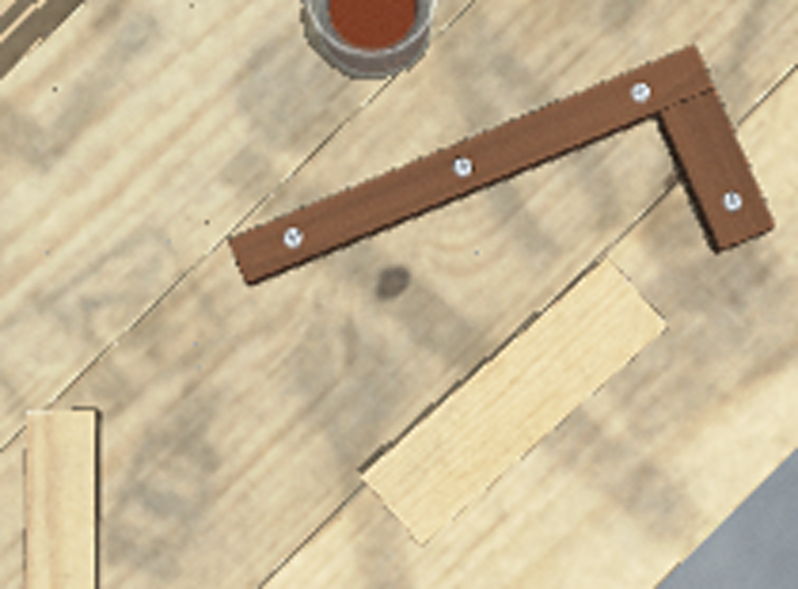

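The crop shows:
- **Offcut top corners:** (361,473), (608,258), (666,325), (422,545).
- **Fence top inner edge:** (248,278) to (658,116).
- **Stop face:** runs down to (717,246).

```bash
cat >> h.py <<'E'
def frame(o,yax):
    y=np.array(yax)/np.linalg.norm(yax); return np.array(o),np.array([y[1],-y[0]]),y   # jig: x = y cross z
E
python3 - <<'E'
from h import *
p=r.grab_frame('top')
f=lambda u,v,z: px2w(p,(215+(u+.5)/3.8-.5,175+(v+.5)/3.8-.5),z)[:2]
O=[f(*c,.028) for c in((361,473),(608,258),(666,325),(422,545))]
J=[f(*c,.022) for c in((248,278),(658,116),(717,246))]
print('off',np.round(O,4),[round(np.linalg.norm(O[i]-O[i-1]),4) for i in range(4)])
print('jig',np.round(J,4),np.linalg.norm(J[0]-J[1]),np.linalg.norm(J[2]-J[1]))
o,x,y=frame(J[1],J[0]-J[1]); print('jig x',x,'y',y)
for c in O+[np.mean(O,0)]: print('in jig',np.round([(c-o)@x,(c-o)@y],4))
a=O[0]-O[1]; print('angle off',np.degrees(np.arctan2(a@x,a@y)))
s=f(62,500,0);print('short',px2w(p,(232,307),.018)); print('tcp yaw', p['R'])
print('glass',px2w(p,(312,185),0),'sand',px2w(p,(469,180),.036),'lamp',px2w(p,(170,243),.02))
E
```

```text
off [[ 0.404  -0.1764]
 [ 0.5098 -0.2942]
 [ 0.4777 -0.3225]
 [ 0.3701 -0.2063]] [np.float64(0.0451), np.float64(0.1583), np.float64(0.0428), np.float64(0.1583)]
jig [[ 0.4976 -0.1193]
 [ 0.5809 -0.3186]
 [ 0.5172 -0.3478]] 0.2159892360405273 0.07010049205970206
jig x [0.92264778 0.38564371] y [-0.38564371  0.92264778]
in jig [-0.1085  0.1994]
in jig [-0.0562  0.05  ]
in jig [-0.0968  0.0362]
in jig [-0.1512  0.1849]
in jig [-0.1032  0.1176]
angle off -19.26828937933377
short [ 0.38715481 -0.03366171  0.018     ]
tcp yaw [[ 1.68318356e-02 -9.99857048e-01  1.60400408e-03]
 [-9.94803553e-01 -1.69078278e-02 -1.00399289e-01]
 [ 1.00412057e-01  9.42353770e-05 -9.94945933e-01]]
glass [ 0.62116792 -0.17584472  0.        ] sand [ 0.62823436 -0.46712817  0.036     ] lamp [0.50329344 0.08497689 0.02      ]
```

```bash
python3 - <<'E'
from h import *
p=r.grab_frame('top')
for n,u,z in(('elbow',(55,275),.34),('shade',(302,87),.29),('shade rim R',(355,87),.27),('shade rim bottom',(302,145),.27),('tophinge',(256,55),.42)): print(n,px2w(p,u,z).round(3))
q=r.grab_frame('side')
print('cam',(-q['R'].T@q['t']).round(3))
for z in (.6,.3,0): print('wall edge ray',[px2w(q,u,z).round(3) for u in((222,50),(245,300),(264,460))])
for z in (.6,.3,0): print('top wall',[px2w(p,u,z).round(3) for u in((183,128),(0,230),(95,212))])
print('elbow side pix',w2px(q,px2w(p,(55,275),.34)),w2px(q,px2w(p,(55,275),.38)))
E
```

```text
elbow [0.428 0.146 0.34 ]
shade [ 0.704 -0.167  0.29 ]
shade rim R [ 0.713 -0.244  0.27 ]
shade rim bottom [ 0.625 -0.168  0.27 ]
tophinge [ 0.694 -0.117  0.42 ]
cam [0.35  0.755 0.658]
wall edge ray [array([0.433, 0.527, 0.6  ]), array([0.376, 0.685, 0.6  ]), array([0.365, 0.714, 0.6  ])]
wall edge ray [array([ 0.864, -0.66 ,  0.3  ]), array([0.511, 0.317, 0.3  ]), array([0.442, 0.498, 0.3  ])]
wall edge ray [array([ 1.295, -1.846,  0.   ]), array([ 0.645, -0.051,  0.   ]), array([0.519, 0.282, 0.   ])]
top wall [array([ 0.548, -0.079,  0.6  ]), array([0.456, 0.074, 0.6  ]), array([ 0.473, -0.006,  0.6  ])]
top wall [array([ 0.638, -0.002,  0.3  ]), array([0.49 , 0.244, 0.3  ]), array([0.517, 0.114, 0.3  ])]
top wall [array([0.729, 0.075, 0.   ]), array([0.525, 0.413, 0.   ]), array([0.562, 0.235, 0.   ])]
elbow side pix [349.93496247 194.19546393] [354.07825888 157.27811062]
```

```bash
python3 -m jog '[[1,0,0,-40,0,0,0],[1,0,-40,-45,0,0,0],[1,0,-45,-45,0,0,0],[1,0,-45,-45,0,0,0],[1,0,-40,-45,0,0,0],[1,0,0,-40,0,0,0],[1,0,0,0,0,0,0]]'
```

```text
time: 1.62
tcp_pos: [0.1173, 0.4412, 0.4927]
ee_rot: [[-0.966, 0.257, 0.002], [0.257, 0.966, 0.006], [-0.001, 0.006, -1.0]]
wrist_force: [0.5, 0.9, 0.4]
opening: 0.0854
grasp_force: 0.0
```

The lamp elbow checks out at radius 0.45 m and height 0.34 m, so I'll swing above it.

```bash
python3 -m jog '[[1,-59,-3.9,0,0,0,0.13],[1,-59,-3.9,0,0,0,0.13],[1,-59,-3.9,0,0,0,0.13],[1,-59,-3.9,0,0,0,0.13],[1,-59,-3.9,0,0,0,0.13],[1,-59,-3.9,0,0,0,0.13],[1,-59,-3.9,0,0,0,0.13],[1,-59,-3.9,0,0,0,0.13],[1,-59,-3.9,0,0,0,0.13],[1,-59,-3.9,0,0,0,0.13]]'
python3 -m jog '[[1,-59,-3.9,0,0,0,0.13],[1,-59,-3.9,0,0,0,0.13],[1,-59,-3.9,0,0,0,0.13],[1,-59,-3.9,0,0,0,0.13],[1,-59,-3.9,0,0,0,0.13],[1,0,0,0,0,0,0.18],[1,0,0,0,0,0,0.18],[1,0,0,0,0,0,0.18],[1,0,0,0,0,0,0]]'
```

```text
time: 2.88
tcp_pos: [0.4554, 0.0041, 0.4884]
ee_rot: [[-0.007, 1.0, -0.002], [1.0, 0.007, 0.0], [0.0, -0.002, -1.0]]
wrist_force: [1.3, -0.5, 0.3]
opening: 0.0854
grasp_force: 0.0
time: 4.0
tcp_pos: [0.365, -0.2704, 0.4888]
ee_rot: [[0.924, 0.383, -0.001], [0.383, -0.924, 0.001], [-0.0, -0.001, -1.0]]
wrist_force: [0.3, -0.2, 0.1]
opening: 0.0853
grasp_force: 0.0
```

```bash
cat >> h.py <<'E'
jo,jx,jy=frame([.5809,-.3186],[-.3856,.9226])
def togo(tx,ty,tz):
    s=r.read_state(); R=np.array(s['ee_rot']); t=np.array(s['tcp_pos'])
    P=np.r_[jo+jx*tx+jy*ty,tz]
    print('t',s['time'],'tcp in jig',((t[:2]-jo)@jx).round(4),((t[:2]-jo)@jy).round(4),t[2].round(4),
     'yaw err',np.arctan2(R[:2,0]@-jy,R[:2,0]@jx).round(3),'tilt',R[:2,2].round(3),'shift mm',(1e3*R.T@(P-t)).round(1),'F',np.round(s['wrist_force'],1))
E
python3 -c "
from h import *
togo(-.168,.11,.13)"
```

```text
t 4.0 tcp in jig -0.1806 0.1277 0.4888 yaw err 0.003 tilt [-0.001  0.001] shift mm [ 12.8  18.2 358.7] F [ 0.3 -0.2  0.1]
```

```bash
python3 -m jog '[[1,6,18,60,0,0,0],[1,0,0,60,0,0,0],[1,0,0,60,0,0,0],[1,0,0,60,0,0,0],[1,0,0,60,0,0,0],[1,0,0,60,0,0,0],[1,0,0,55,0,0,0],[1,0,0,25,0,0,0],[1,0,0,0,0,0,0]]'; python3 -c "
from h import *
p=shot('top','top1');togo(-.172,.11,0)
c=p['img'][160:340,200:440];cv2.imwrite('pics/c1.png',cv2.resize(c,None,fx=3,fy=3)[:,:,::-1])"
```

```text
time: 5.12
tcp_pos: [0.3766, -0.2837, 0.0484]
ee_rot: [[0.923, 0.385, -0.003], [0.385, -0.923, 0.003], [-0.002, -0.004, -1.0]]
wrist_force: [-0.1, -0.2, 0.7]
opening: 0.0853
grasp_force: 0.0
t 5.175 tcp in jig -0.1747 0.1102 0.0497 yaw err 0.001 tilt [-0.001  0.001] shift mm [ 2.8  0.3 49.7] F [-0.7 -0.5  1.1]
```

View pics/c1.png

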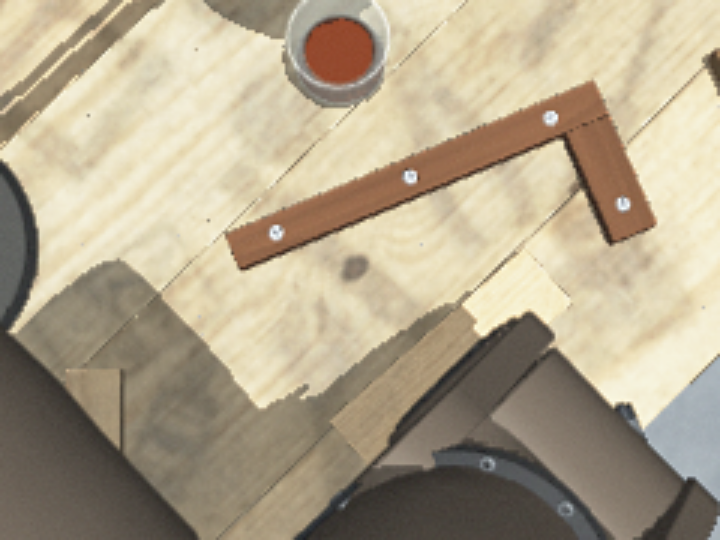

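The bar's far end shows at crop (330,425) to (570,300), and the hand is on its robot side. I'll lower the open fingers and push towards the fence.

```bash
python3 -m jog '[[1,0,0,30,0,0,0],[1,0,0,15,0,0,0],[1,0,0,8,0,0,0],[1,0,0,0,0,0,0]]'; python3 -m jog '[[1,10,0,0,0,0,0],[1,10,0,0,0,0,0],[1,10,0,0,0,0,0],[1,10,0,0,0,0,0],[1,10,0,0,0,0,0],[1,10,0,0,0,0,0],[1,0,0,0,0,0,0]]'; python3 -c "
from h import *
p=shot('top','top2');togo(-.172,.11,0)
c=p['img'][160:340,200:440];cv2.imwrite('pics/c2.png',cv2.resize(c,None,fx=3,fy=3)[:,:,::-1])"
```

```text
time: 5.68
tcp_pos: [0.3774, -0.2845, -0.0027]
ee_rot: [[0.924, 0.382, 0.0], [0.382, -0.924, 0.0], [0.0, -0.0, -1.0]]
wrist_force: [0.6, -0.5, -0.3]
opening: 0.0851
grasp_force: 0.0
time: 6.55
tcp_pos: [0.4334, -0.2613, -0.003]
ee_rot: [[0.924, 0.383, 0.0], [0.383, -0.924, -0.0], [0.0, 0.0, -1.0]]
wrist_force: [0.1, -0.1, -0.1]
opening: 0.0855
grasp_force: 0.0
t 6.6 tcp in jig -0.1144 0.1098 -0.003 yaw err 0.004 tilt [0. 0.] shift mm [-57.6  -0.   -3. ] F [-0.4  0.4  0.5]
```

View pics/c2.png

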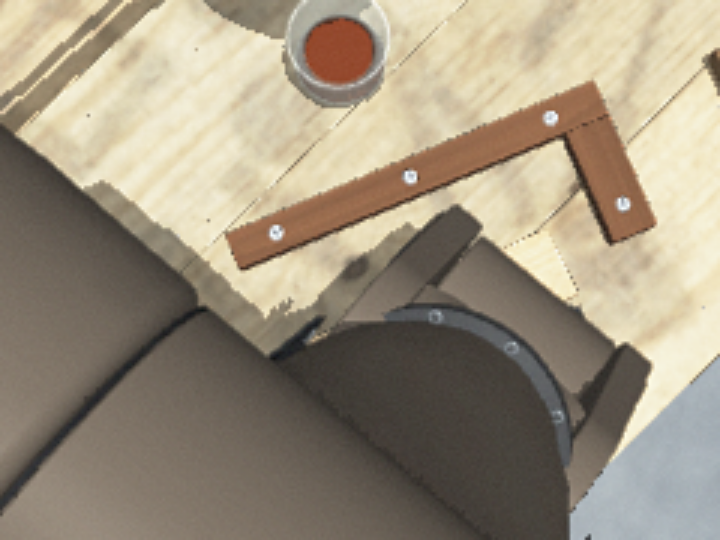

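The bar's near end, at crop (575,285), has turned nearly parallel to the fence and is still clear of the stop. I'll keep pushing.

```bash
python3 -m jog '[[1,10,0,0,0,0,0],[1,10,0,0,0,0,0],[1,10,0,0,0,0,0],[1,10,0,0,0,0,0],[1,6,0,0,0,0,0],[1,3,0,0,0,0,0],[1,0,0,0,0,0,0]]';  python3 -c "
from h import *
togo(-.056,.11,0)"
```

```text
time: 7.48
tcp_pos: [0.4782, -0.2428, -0.003]
ee_rot: [[0.924, 0.382, 0.0], [0.382, -0.924, 0.0], [0.0, 0.0, -1.0]]
wrist_force: [-0.8, -0.2, 0.1]
opening: 0.0855
grasp_force: 0.0
t 7.475 tcp in jig -0.0656 0.1095 -0.003 yaw err 0.004 tilt [0. 0.] shift mm [ 9.6 -0.5 -3. ] F [-0.8 -0.2  0.1]
```

```bash
python3 -m jog '[[1,3,0,0,0,0,0],[1,3,0,0,0,0,0],[1,0,0,0,0,0,0]]'; python3 -m jog '[[1,2,0,0,0,0,0],[1,2,0,0,0,0,0],[1,0,0,0,0,0,0]]'|grep -E 'tcp_p|wrist'
```

```text
time: 7.85
tcp_pos: [0.4838, -0.2406, -0.0029]
ee_rot: [[0.924, 0.382, 0.0], [0.382, -0.924, 0.0], [0.0, 0.0, -1.0]]
wrist_force: [-0.2, 0.5, -0.5]
opening: 0.0851
grasp_force: 0.0
tcp_pos: [0.4868, -0.2401, -0.0028]
wrist_force: [-9.0, -12.2, 1.8]
```

```bash
python3 -m jog '[[1,-5,0,0,0,0,0],[1,-15,0,0,0,0,0],[1,0,0,-50,0,0,0],[1,0,0,-55,0,0,0],[0,10,-60,0,0,0,0],[0,25,-60,0,0,0,0],[0,10,-20,0,0,0,0],[0,0,0,0,0,0,0]]';  python3 -c "
from h import *
togo(-.0225,.235,.008)
p=shot('top','top3');q=shot('side','side3')
c=p['img'][160:340,200:440];cv2.imwrite('pics/c3.png',cv2.resize(c,None,fx=3,fy=3)[:,:,::-1])"
```

```text
time: 9.22
tcp_pos: [0.4564, -0.1016, 0.1022]
ee_rot: [[0.923, 0.384, -0.0], [0.384, -0.923, 0.0], [0.0, -0.0, -1.0]]
wrist_force: [0.1, 0.5, -0.8]
opening: 0.0123
grasp_force: 0.0
t 9.225 tcp in jig -0.0312 0.2482 0.1022 yaw err 0.002 tilt [-0.  0.] shift mm [ 8.7 13.2 94.2] F [ 0.1  0.5 -0.8]
```

View pics/c3.png

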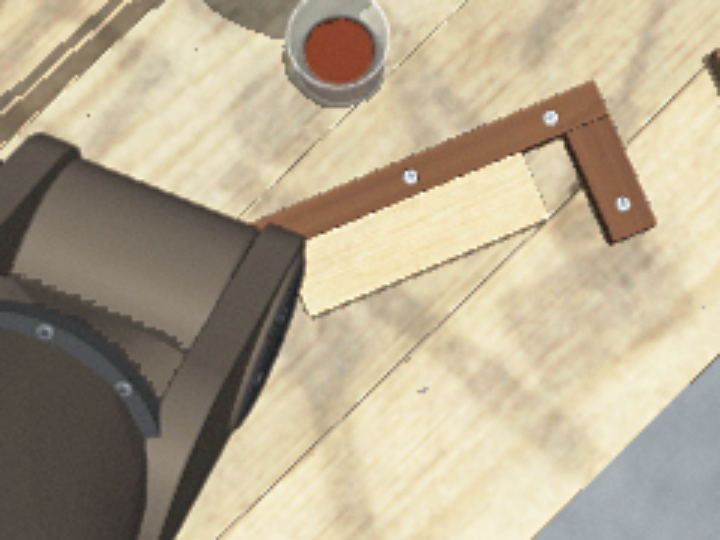

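The bar lies flush along the fence, with its end at crop (523,152) to (548,217), about 30 mm short of the stop. Next I'll lower the shut fingers beyond its far end and push it along.

```bash
python3 -m jog '[[0,8,0,30,0,0,0],[0,0,0,40,0,0,0],[0,0,0,15,0,0,0],[0,0,0,6,0,0,0],[0,0,0,0,0,0,0]]' |grep -E 'tcp_p|wrist'; python3 -m jog '[[0,0,12,0,0,0,0],[0,0,12,0,0,0,0],[0,0,10,0,0,0,0],[0,0,10,0,0,0,0],[0,0,8,0,0,0,0],[0,0,8,0,0,0,0],[0,0,0,0,0,0,0]]'|grep -E 'tcp_p|wrist|open';  python3 -c "
from h import *
togo(-.0225,.175,.011)"
```

```text
tcp_pos: [0.4645, -0.1, 0.0115]
wrist_force: [-0.8, -0.2, 0.1]
tcp_pos: [0.4875, -0.1555, 0.011]
wrist_force: [0.1, -0.2, 0.2]
opening: -0.0
t 10.825 tcp in jig -0.0233 0.1865 0.011 yaw err 0.005 tilt [ 0. -0.] shift mm [ 0.9 11.5  0. ] F [ 0.1 -0.2  0.2]
```

```bash
python3 -m jog '[[0,0,4,0,0,0,0],[0,0,3,0,0,0,0],[0,0,0,0,0,0,0]]' |grep -E 'tcp_p|wrist'; python3 -m jog '[[0,0,2,0,0,0,0],[0,0,0,0,0,0,0]]'|grep -E 'tcp_p|wrist'; python3 -c "
from h import *
p=shot('top','top4');togo(-.0225,.175,.011)
c=p['img'][160:340,200:440];cv2.imwrite('pics/c4.png',cv2.resize(c,None,fx=3,fy=3)[:,:,::-1])"
```

```text
tcp_pos: [0.49, -0.1616, 0.0111]
wrist_force: [0.4, -0.1, 0.6]
tcp_pos: [0.4908, -0.1634, 0.0111]
wrist_force: [0.3, -0.3, -0.2]
t 11.5 tcp in jig -0.0233 0.178 0.0111 yaw err 0.004 tilt [0. 0.] shift mm [0.8 3.  0.1] F [ 0.5 -0.4 -0.6]
```

View pics/c4.png

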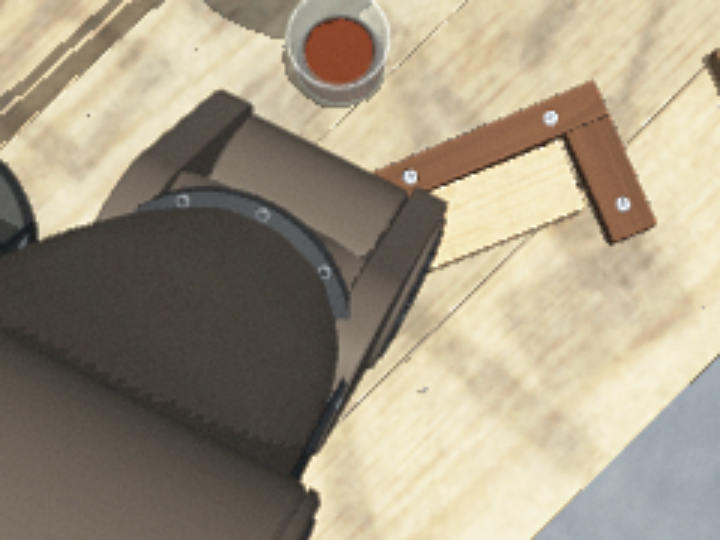

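The bar's end, at crop (585,210), is a few mm off the stop face. I'll push on until the force rises.

```bash
for i in 1; do python3 -m jog '[[0,0,2,0,0,0,0],[0,0,2,0,0,0,0],[0,0,0,0,0,0,0]]' |grep -E 'tcp_p|wrist'; python3 -m jog '[[0,0,1.5,0,0,0,0],[0,0,0,0,0,0,0]]'|grep -E 'tcp_p|wrist'; done
```

```text
tcp_pos: [0.4923, -0.1672, 0.0111]
wrist_force: [0.4, 0.5, -1.1]
tcp_pos: [0.4929, -0.1685, 0.0111]
wrist_force: [0.1, 0.5, -0.1]
```

```bash
python3 -m jog '[[0,0,1.5,0,0,0,0],[0,0,1.5,0,0,0,0],[0,0,0,0,0,0,0]]' |grep -E 'tcp_p|wrist'
```

```text
tcp_pos: [0.4932, -0.1705, 0.011]
wrist_force: [-2.7, 5.6, 3.2]
```

```bash
python3 -m jog '[[0,0,1,0,0,0,0],[0,0,0,0,0,0,0]]' |grep -E 'tcp_p|wrist'; python3 -m jog '[[0,0,-4,0,0,0,0],[0,0,-25,0,0,0,0],[0,0,-20,-40,0,0,0],[0,0,-30,-50,0,0,0],[0,-40,-40,0,0,0,0],[0,-50,-20,0,0,0,0],[0,0,0,0,0,0,0]]' |grep -E 'tcp_p|wrist'; python3 -c "
from h import *
p=shot('top','top5');togo(-.0225,.175,.011)
c=p['img'][175:275,270:420];cv2.imwrite('pics/c5.png',cv2.resize(c,None,fx=5,fy=5,interpolation=2)[:,:,::-1])"
```

```text
tcp_pos: [0.493, -0.1707, 0.011]
wrist_force: [-3.6, 10.7, 5.6]
tcp_pos: [0.3552, -0.0773, 0.1014]
wrist_force: [0.9, 0.4, 0.1]
t 13.675 tcp in jig -0.1133 0.308 0.1015 yaw err 0.005 tilt [ 0.001 -0.   ] shift mm [ 91.4 132.5  90.6] F [ 1.6  0.1 -0.8]
```

View pics/c5.png

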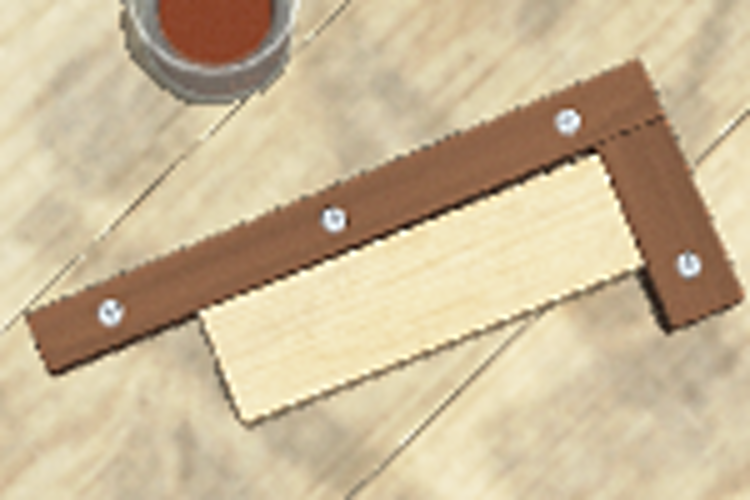

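The end butts against the stop at crop (600,155) to (645,265). A thin dark line along the fence suggests a gap of 1 to 3 mm, so I'll press the side once more with both fingers.

```bash
python3 -m jog '[[1,7,55,0,0,0,0],[1,7,56,0,0,0,0],[1,7,56,0,0,0,0],[1,7,56,0,0,0,0],[1,0,0,0,0,0,0],[1,0,0,50,0,0,0],[1,0,0,35,0,0,0],[1,0,0,15,0,0,0],[1,0,0,4,0,0,0],[1,0,0,0,0,0,0]]' |grep -E 'tcp_p|wrist|open'; python3 -m jog '[[1,8,0,0,0,0,0],[1,8,0,0,0,0,0],[1,6,0,0,0,0,0],[1,3,0,0,0,0,0],[1,0,0,0,0,0,0]]' |grep -E 'tcp_p|wrist|open';python3 -c "
from h import *
togo(-.0566,.085,-.003)"
```

```text
tcp_pos: [0.4696, -0.2736, -0.0022]
wrist_force: [0.5, 0.7, 0.6]
opening: 0.0856
tcp_pos: [0.4923, -0.2637, -0.003]
wrist_force: [-0.7, 0.2, 0.4]
opening: 0.0853
t 15.55 tcp in jig -0.0606 0.0848 -0.003 yaw err 0.004 tilt [-0.  0.] shift mm [ 4.  -0.2  0. ] F [-0.7  0.2  0.4]
```

```bash
python3 -m jog '[[1,2,0,0,0,0,0],[1,1.5,0,0,0,0,0],[1,0,0,0,0,0,0]]' |grep -E 'tcp_p|wrist'; python3 -m jog '[[1,1,0,0,0,0,0],[1,1,0,0,0,0,0],[1,0,0,0,0,0,0]]' |grep -E 'tcp_p|wrist'
```

```text
tcp_pos: [0.4954, -0.2625, -0.003]
wrist_force: [-1.1, -0.3, 0.2]
tcp_pos: [0.4964, -0.2625, -0.0029]
wrist_force: [-8.7, -8.6, 1.7]
```

```bash
python3 -m jog '[[1,-4,0,0,0,0,0],[1,-20,0,0,0,0,0],[1,-20,0,-40,0,0,0],[1,0,-20,-55,0,0,0],[1,-30,-55,0,0,0,0],[1,-20,-55,0,0,0,0],[1,0,-60,0,0,0,0],[1,0,-40,0,0,0,0],[1,0,0,0,0,0,0]]' |grep -E 'tcp_p|wrist'; python3 -c "
from h import *
p=shot('top','top6');q=r.grab_frame('side')
c=p['img'][175:275,270:420];a=cv2.resize(c,None,fx=5,fy=5,interpolation=2)[:,:,::-1]
cv2.imwrite('pics/c6.png',a)
f=lambda u,v,z:px2w(p,(u,v),z)
# expected top outline of a bar fully home, using jig fit
for x,y in((0,0),(0,.16),(-.045,.16),(-.045,0)):
  X=np.r_[jo+jx*x+jy*y,.028]; u=w2px(p,X); print((5*(u-[270,175])).round())
for n in('short_offcut','glass','sanding_block'): print(n,[np.round(d['box']) for d in r.search_frame(p,n)[:1]],[np.round(d['box']) for d in r.search_frame(q,n)[:1]])"
```

```text
tcp_pos: [0.3207, -0.0836, 0.0923]
wrist_force: [-0.0, -0.7, -0.4]
[591. 148.]
[190. 307.]
[234. 420.]
[637. 260.]
short_offcut [array([222., 281., 241., 330.])] [array([357., 308., 413., 334.])]
glass [array([295., 156., 330., 194.])] [array([251., 220., 284., 271.])]
sanding_block [array([436., 154., 502., 209.])] [array([280., 175., 316., 208.])]
```

View pics/c6.png

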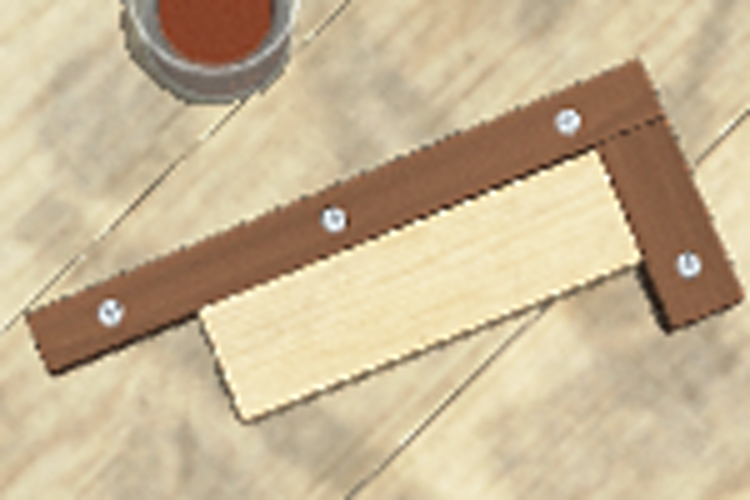

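The bar is now flush along the fence, with no gap line, and its end sits against the stop at crop (598,152) to (642,262). The bystanders haven't moved, so I'm handing in.

```bash
python3 -c "
from h import *
s=r.read_state();print(s['time'],s['wrist_force'],s['qvel']);print(r.job_done())"
```

```text
17.825 [ 0.51503697 -0.235217   -0.63431497] [0.00550334 0.00087382 0.00399304 0.00190413 0.00133264 0.00291527]
the job is handed in; nothing more can be done
None
```

The job is handed in at about 18 s. In the last picture the long offcut lies flush along the fence with its end against the stop block, and the short offcut, glass and sanding block show no visible movement; no verdict came back.

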